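# Lid on the melting furnace, then hold half air

## Task

Get the small melting furnace ready for its purge before lighting: first lower the loose lid gently onto the furnace rim, without dropping it, so that it sits seated and level, and let go of it. Only then take the red grip of the spring-closed air gate, slide it to half open (pointer at the yellow mark) and keep it there: finish while still holding it, since it springs shut when let go. Leave the spare crucible, the ingot mould and the hammer where they are.

Things in the scene. Friction and masses are not known exactly. Their poses are not given: they have to be found in the camera images.
- furnace_rim (a point): Centre of the mouth of the green upright round furnace, in the plane of its flat rim, 190 mm above the bench. Shell 180 mm outside diameter, mouth 110 mm across, pale lining at the rim. z is up; -y points from the furnace along the steel air pipe to the air gate; -x is the way the gate opens (roughly towards the robot). Fixed; place and yaw differ each time.
- unit: Furnace, pipe, air gate and blower, one fixed unit; axes as furnace_rim. Origin on the bench below the pipe, midway between the furnace axis (105 mm to +y) and the gate's two upright plates (105 mm to -y, 115 mm high). Past the gate the 56 mm pipe bends to +x and ends at the grey blower, 300 mm to +x, 185 mm to -y, 180 mm high.
- lid_bail (a point): Centre of the lid's handle bar. The bar is square steel, 12 x 12 mm, 122 mm long along this point's y; x is across the bar, z up out of the lid. Below the bar 36 mm are free, 98 mm wide between the uprights. Bar centre is 85 mm above the plug's underside and 73 mm above the plate's underside, so a seated lid has its bar centre 73 mm above the rim. Any yaw is good.
- lid: The loose lid, 0.5 to 0.85 kg: pale round plate with a dark steel band, 180 mm across, 28 mm thick, with a 36 mm vent in the middle; under it a plug 100 mm across, 12 mm deep, that enters the furnace mouth with 5 mm to spare all round. It stands on its plug on the bench at the start. Origin: centre of the plug's underside, 85 mm below lid_bail, same axes.
- gate_grip (a point): Centre of the gate's red upright round grip, 24 mm diameter, 56 mm tall (28 mm below to 28 mm above this point), 150 mm above the bench; no other part of the gate reaches higher than 28 mm below this point. Same axes as furnace_rim. The grip moves with the gate along -x; at shut it is 58 mm to the -x side of the pipe's axis.
- gate (a joint): Opening of the gate's steel blade in m: 0 shut, 0.030 half, 0.060 fully open; grows as the grip is pulled along -x of gate_grip. Two coil springs push it shut: 3 N at shut, 2.5 N more per 10 mm, so 10.5 N at half, 18 N fully open. An orange pointer on the moving yoke runs over a strip with black marks at shut and full and a yellow mark at half.
- crucible: Spare dark graphite crucible standing on the bench, 72 mm across the mouth, 85 mm tall; origin at the centre of its foot. To be left alone.
- mould: Dark iron ingot mould, an open box 55 x 130 mm (130 along its y), 32 mm high; origin at the centre of its underside. To be left alone.
- hammer: Hand hammer lying on the bench, 300 mm long along its x, handle to -x; origin at the middle, underside. To be left alone.
There are look-alikes about, which are no part of the job. Of the things like the lid, leave any that is purple or turquoise; of the rest the larger one is meant.

How it is judged:
On the way, in this order (a step that is already met when the one before it is completed fails the run):
1. the lid sits seated and level on the furnace rim, let go, the gate still shut (horizontal distance between lid_bail and furnace_rim below 0.01 m and z of lid_bail in the frame of furnace_rim between 0.069 and 0.077 m and angle between lid_bail's own z axis and vertical below 0.04 rad and contact force between the fingers and lid below 0.1 N and value of joint gate below 0.01 m), for 0.3 s.
2. the gate is held half open by the fingers (value of joint gate between 0.024 and 0.036 m and contact force between the fingers and gate above 3 N), for 0.3 s.
At the end, for the whole second after the job is handed in: The fingers hold the gate steady at 24 to 36 mm of its 60 mm travel (more than 3 N between fingers and gate, slower than 10 mm/s); the lid sits on the furnace untouched by the fingers: its axis within 10 mm of the furnace's, bar 69 to 77 mm above the rim, tilted less than 0.04 rad (all of step 2 and horizontal distance between lid_bail and furnace_rim below 0.01 m and z of lid_bail in the frame of furnace_rim between 0.069 and 0.077 m and angle between lid_bail's own z axis and vertical below 0.04 rad and contact force between the fingers and lid below 0.1 N and velocity of joint gate between -0.01 and 0.01 m/s); the arm keeps its last pose, push and grip.
It fails at once if the lid is dropped (falls faster than 0.45 m/s out of the fingers) (linear speed of lid above 0.45 m/s and contact force between the fingers and lid below 0.1 N).
It fails at once if the gate is opened more than 10 mm while the lid is off the furnace (value of joint gate above 0.01 m and (horizontal distance between lid_bail and furnace_rim above 0.02 m or z of lid_bail in the frame of furnace_rim above 0.085 m)).
It fails at once if the spare crucible is shifted more than 30 mm or tipped (distance of crucible from where it was at the start of the episode above 0.03 m or angle between crucible's own z axis and vertical above 0.4 rad).
It fails at once if the ingot mould is shifted more than 30 mm or tipped (distance of mould from where it was at the start of the episode above 0.03 m or angle between mould's own z axis and vertical above 0.4 rad).
It fails at once if the hammer is shifted more than 30 mm (distance of hammer from where it was at the start of the episode above 0.03 m).
It also fails if it takes over 67 s, if anything falls off the work surface, if the arm or the gripper's body presses on something with over 40 N, if the wrist force passes 120 N, or if a joint passes its speed limit or range.

## Robot

A 6-joint arm with a two-finger parallel gripper is mounted at the origin on the work surface. World frame = base frame: x ahead of the robot, y to its left, z up, the work surface at z = 0. Lengths are in m, angles in rad, forces in N, time in s.
With the tool pointing down it reaches from about 0.375 to 0.9 m from the base axis. Payload 3.1 kg.
Tool frame: the origin (TCP) lies at the very end of the fingers, on their centre line; the grasp point (between the pads) lies 19 mm behind it; z points along the fingers, y is the direction in which the jaws open and shut (so a half turn about z gives the same grasp; the last joint's range is limited). The gripper opens to 85 mm and grips with 20 to 120 N. Pads are 22 mm wide; open, the fingers measure 114 mm over their backs; the gripper's body (76 mm by 85 mm) begins 54 mm behind the grasp point. The pads swing forward as they close: fully open they stand 13 mm farther back than shut.
Start: joints at [1.111, 0.527, 1.433, -0, 1.181, -0.178], TCP at [0.174, 0.6, 0.231] pointing down, gripper open.
Joint ranges: [-3.08, 3.08], [-0.75, 2.2], [0.22, 2.44], [-1.43, 4.57], [0, 2.65], [-2.85, 2.85]. Speed limits (rad/s): [2.79, 2.79, 3.14, 3.14, 3.14, 3.14].

## Interface

Orientations are given as a unit quaternion [x, y, z, w].
In Python, from station import * gives the robot as it stands.
- The arm moves only by the tool jog_arm, never from a script. Its argument "motion" is a list of rows, each a list of 5 numbers: the shift along the world's x, y, z in cm, then the turn about the world's z in degrees, then the closure in counts, from 0 (fully open) to 255 (shut). In form: [[tx, ty, tz, yaw, jaw], ...]. A call has 1 to 10 rows; each row shifts and turns the pose as measured when the row begins; what a row does not reach is not made up. A row lasts 1/12 s, in which the tool goes at most 41.7 mm and 7.16 degrees, less where a joint would pass 70% of its speed; a pose out of reach is approached as far as the arm can. A call with a gripper value outside its range is refused whole. The fingers move at their own pace and stop on an object; "squeeze" is the grip in N (left out, the last holds). Time passes only in rows, so rows that do not move let the fingers close. It gives the time, the measured TCP pose, the force and the opening at its end, in the units of the state.
- sense(): the state, without advancing time (a new reading comes with each control period).
- snapshot(name): name is "scene" or "side" or "wrist"; returns a dict with "img" (400x640x3 uint8, red, green, blue), "depth" (400x640 float32, m along the optical axis (not along the pixel's ray), 0 where there is no reading), "intrinsics" (3x3 intrinsics, pixels), "eye" and "attitude" of the camera in the world. Camera axes: x right, y down, z forward; pixel columns grow to the right and rows downward; lengths in m; the calibration is good to about 2 mm. A picture is of the moment at which its call begins.
- sign_off(): hands the job in, once; it reports no verdict.
The state is a dict: "t": time; "q": joint angles; "qd": joint speeds; "tau": joint torques, N m; "tcp_pos": TCP position; "tool_rot": TCP orientation; "force": force on the tool from outside, world axes, zero at the start; "ft_torque": the same for the moment, N m; "finger_gap": opening from 0.0 (shut) to 1.0 (fully open).
Only numpy, scipy, OpenCV 4.12 (cv2) and the standard library are available. Lean on these libraries where they do the work, as an engineer would, in place of code of your own. Each camera call takes 0.05 s, during which the arm holds its last target.

## Working session

There is one attempt and no reset: what is moved stays moved. The work goes in short steps, Python scripts to look and compute and a tool call to move; the robot and the scene stay as the last step left them, time stands still between calls to the robot, and variables do not carry over. Pictures are saved under pics/ and viewed, and the job is handed in when it is done.

Besides the shell and the picture viewer there is one more tool, called after ">>>" as name(argument=value, ...), one argument or row to a line, values as JSON. jog_arm: Moves the arm, as the interface text tells. Its arguments: {"type":"object","properties":{"motion":{"type":"array","items":{"type":"array","items":{"type":"number"}}},"squeeze":{"type":"number"}},"required":["motion"]}

```bash
ls; mkdir -p pics; cat > h.py <<'E'
from station import *
import numpy as np, cv2
from scipy.spatial.transform import Rotation as R
def cam(n):
    s=snapshot(n)
    return s
def att(s):
    a=np.array(s["attitude"],float)
    return a if a.shape==(3,3) else R.from_quat(a).as_matrix()
def cloud(s):
    K=np.array(s["intrinsics"]);d=s["depth"]
    v,u=np.mgrid[0:d.shape[0],0:d.shape[1]]
    p=np.stack([(u-K[0,2])/K[0,0]*d,(v-K[1,2])/K[1,1]*d,d],-1)
    w=p@att(s).T+np.array(s["eye"])
    w[d==0]=np.nan
    return w
def save(s,n): cv2.imwrite("pics/"+n,s["img"][:,:,::-1])
E
python3 - <<'E'
from h import *
import pickle
st=sense();print(st)
for n in ["scene","side","wrist"]:
    s=cam(n);save(s,n+"0.png");pickle.dump(s,open(n+"0.pkl","wb"))
    print(n,s["eye"],s["attitude"],s["intrinsics"])
E
```

```text
pics
{'t': 0.0, 'q': array([ 1.11052595e+00,  5.28431221e-01,  1.43390408e+00, -3.54397527e-05,
        1.18136827e+00, -1.78521408e-01]), 'qd': array([ 0.00082705, -0.00095974,  0.00163231,  0.00040647,  0.00120966,
        0.00155717]), 'tau': array([-7.73960928e-04, -4.42358637e+01, -1.78021860e+01, -1.52050629e-04,
        8.59063177e-03,  3.24021983e-06]), 'tcp_pos': array([0.17344698, 0.59971372, 0.2303545 ]), 'tool_rot': array([ 1.40402232e-01,  9.90093985e-01, -1.00722660e-03, -3.15850186e-04]), 'force': array([ 0.56460996,  0.82658594, -0.28029476]), 'ft_torque': array([ 0.07399727, -0.00807433, -0.02098293]), 'finger_gap': 0.9988734066623731}
scene [1.20700501 0.77934068 1.302173  ] [ 0.30780768  0.88090808 -0.3388738  -0.12008307] [[419.9472919    0.         320.84956547]
 [  0.         419.9472919  208.24894724]
 [  0.           0.           1.        ]]
side [ 0.06625767 -1.14183175  1.26138883] [ 0.90139895 -0.1762229   0.0815728  -0.38700296] [[493.36592647   0.         315.17071366]
 [  0.         493.36592647 203.09188416]
 [  0.           0.           1.        ]]
wrist [0.09930999 0.62127027 0.3728399 ] [0.78954991 0.59409833 0.09159058 0.1235689 ] [[319.9344092    0.         315.34812022]
 [  0.         319.9344092  202.34637652]
 [  0.           0.           1.        ]]
```

View pics/scene0.png

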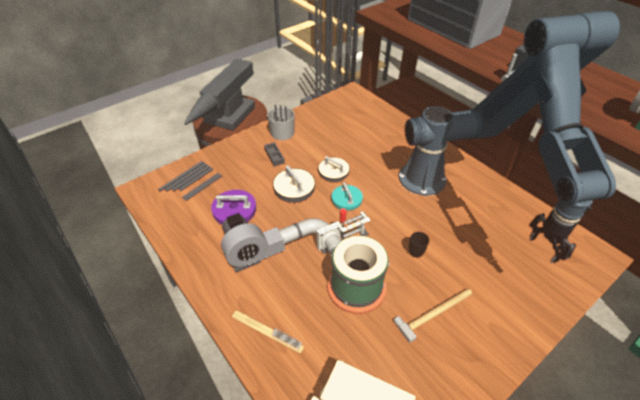

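View pics/side0.png

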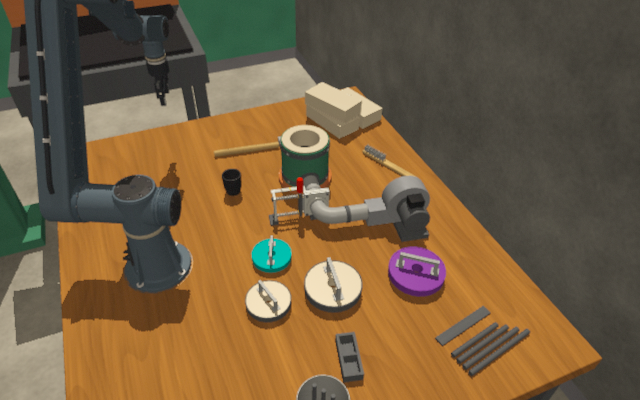

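View pics/wrist0.png

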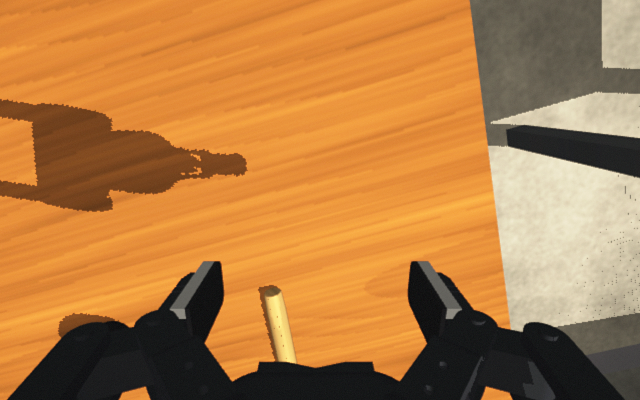

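The lid look-alikes in the side view are purple (417,270), turquoise (271,255), small white (268,300) and large white (333,286). Purple and turquoise are excluded, so the larger white one is meant. I'll confirm that in a crop and measure.

```bash
python3 - <<'E'
from h import *
import pickle
s=pickle.load(open("side0.pkl","rb"));c=pickle.load(open("scene0.pkl","rb"))
a=cv2.resize(s["img"][225:345,220:460],None,fx=3,fy=3,interpolation=cv2.INTER_CUBIC);cv2.imwrite("pics/crop_lid.png",a[:,:,::-1])
a=cv2.resize(s["img"][110:260,240:440],None,fx=4,fy=4,interpolation=cv2.INTER_CUBIC);cv2.imwrite("pics/crop_furn.png",a[:,:,::-1])
def circ(p):
    A=np.c_[2*p,np.ones(len(p))];b=(p**2).sum(1);x=np.linalg.lstsq(A,b,rcond=None)[0]
    return x[:2],np.sqrt(x[2]+x[:2]@x[:2])
for nm,S in (("side",s),("scene",c)):
    W=cloud(S);z=W[...,2]
    ok=np.isfinite(z)
    # rim height
    m=ok&(abs(z-.19)<.012)&(W[...,0]>.2)&(W[...,0]<1.1)&(abs(W[...,1])<.7)
    n,l,stt,ce=cv2.connectedComponentsWithStats(m.astype(np.uint8))
    for i in range(1,n):
        if stt[i,4]>60:
            p=W[l==i]; print(nm,"z.19 comp",stt[i],p.mean(0).round(3),p.min(0).round(3),p.max(0).round(3),cv2.minEnclosingCircle(p[:,:2].astype(np.float32)))
    for lo,hi,t in ((.03,.05,"plate"),(.078,.1,"bar")):
        m=ok&(z>lo)&(z<hi)&(W[...,0]>.2)&(W[...,0]<1.1)&(abs(W[...,1])<.7)
        n,l,stt,ce=cv2.connectedComponentsWithStats(m.astype(np.uint8))
        for i in range(1,n):
            if stt[i,4]>25:
                p=W[l==i]; r=cv2.minAreaRect(p[:,:2].astype(np.float32)*1000)
                print(nm,t,stt[i],p.mean(0).round(3),np.round(p.min(0),3),p.max(0).round(3),np.round(r[0]),np.round(r[1]),round(r[2],1))
E
```

```text
side z.19 comp [280 125  50  32 842] [0.6   0.225 0.187] [0.513 0.14  0.178] [0.695 0.322 0.197] ((0.605434000492096, 0.229350283741951), 0.09516828507184982)
side plate [307 108  75  26 276] [0.88  0.489 0.04 ] [0.77  0.419 0.03 ] [1.07 0.64 0.05] [884. 489.] [166. 334.] 62.2
side plate [365 145  21  14  70] [0.917 0.249 0.034] [0.891 0.195 0.03 ] [0.938 0.297 0.042] [918. 247.] [ 30. 100.] 24.7
side plate [282 172  15  15  66] [0.525 0.2   0.041] [0.512 0.167 0.032] [0.545 0.251 0.05 ] [523. 207.] [18. 88.] 20.5
side plate [319 172  10  13  38] [0.65  0.159 0.041] [0.624 0.14  0.032] [0.68  0.185 0.05 ] [653. 161.] [71. 11.] 32.9
side plate [224 183  18   9  65] [0.319 0.236 0.04 ] [0.289 0.223 0.03 ] [0.351 0.261 0.05 ] [317. 239.] [30. 64.] 76.5
side plate [297 207  15   7  41] [0.52  0.03  0.039] [0.498 0.01  0.03 ] [0.539 0.044 0.049] [521.  32.] [24. 51.] 64.3
side plate [365 216  36   9 130] [ 0.754 -0.118  0.04 ] [ 0.696 -0.136  0.03 ] [ 0.818 -0.091  0.05 ] [ 757. -117.] [ 20. 126.] 73.3
side plate [ 389  247   57   47 1749] [ 0.75  -0.359  0.039] [ 0.665 -0.441  0.03 ] [ 0
[... 3614 characters left out ...]
761 -0.345  0.087] [ 0.714 -0.395  0.078] [ 0.812 -0.307  0.095] [ 764. -348.] [ 19. 123.] 48.6
scene bar [227 219 102  44 818] [ 0.708 -0.062  0.087] [ 0.545 -0.117  0.078] [0.932 0.005 0.1  ] [732. -72.] [ 77. 395.] 77.0
scene bar [317 228  24  22 224] [0.582 0.06  0.088] [0.532 0.018 0.078] [0.617 0.102 0.1  ] [585.  68.] [76. 87.] 70.8
scene bar [410 232  19  16  86] [0.328 0.263 0.082] [0.29  0.226 0.078] [0.363 0.297 0.088] [328. 262.] [74. 67.] 38.3
scene bar [351 266  15   5  52] [0.593 0.221 0.089] [0.581 0.208 0.078] [0.615 0.246 0.1  ] [594. 223.] [15. 48.] 40.3
scene bar [332 277  51  23 170] [0.665 0.286 0.089] [0.571 0.196 0.078] [0.701 0.328 0.1  ] [653. 279.] [ 64. 169.] 44.1
```

View pics/crop_lid.png

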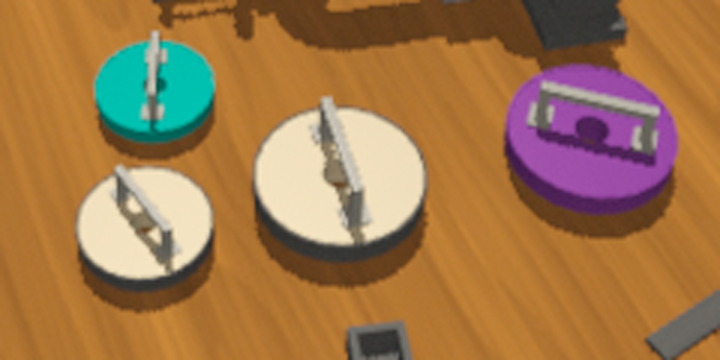

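View pics/crop_furn.png

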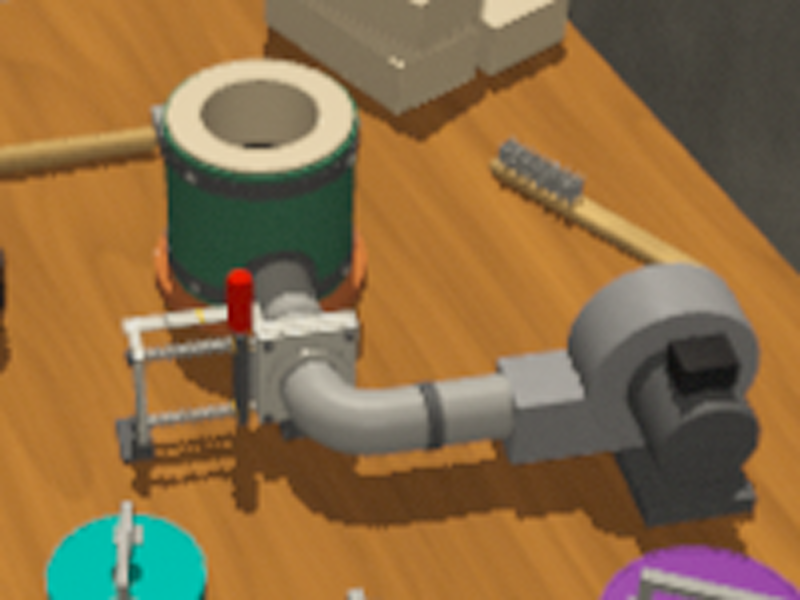

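The crop confirms the large white lid at (333,286): about 180 mm across, plate top at z≈0.04 and bar at z≈0.085. Next I need the bar direction and the grip position.

```bash
python3 - <<'E'
from h import *
import pickle
for n in ("side","scene"):
    S=pickle.load(open(n+"0.pkl","rb"));W=cloud(S);im=S["img"].astype(int)
    m=(im[...,0]>130)&(im[...,1]<50)&(im[...,2]<60)&np.isfinite(W[...,2])&(W[...,2]>.1)&(W[...,0]>.3)&(W[...,0]<.9)&(W[...,1]>-.3)
    p=W[m];print(n,"red",len(p),np.median(p,0).round(3),p.min(0).round(3),p.max(0).round(3))
    m=np.isfinite(W[...,2])&(W[...,2]>.08)&(W[...,2]<.1)&(np.hypot(W[...,0]-.487,W[...,1]+.303)<.08)
    p=W[m];q=p[:,:2]-p[:,:2].mean(0);v=np.linalg.svd(q)[2][0];print("bar ang",np.degrees(np.arctan2(v[1],v[0])), p[:,2].max())
    # pale rim ellipse
    m=((im.min(2)>150)&(abs(W[...,2]-.19)<.012)&(np.hypot(W[...,0]-.607,W[...,1]-.234)<.12)).astype(np.uint8)
    K=np.array(S["intrinsics"]);A=att(S);e=np.array(S["eye"])
    cs,_=cv2.findContours(m,cv2.RETR_CCOMP,cv2.CHAIN_APPROX_NONE)
    for c in sorted(cs,key=len)[-2:]:
        d=np.c_[(c[:,0,0]-K[0,2])/K[0,0],(c[:,0,1]-K[1,2])/K[1,1],np.ones(len(c))]@A.T
        g=e+d*((.19-e[2])/d[:,2])[:,None]
        B=np.c_[2*g[:,:2],np.ones(len(g))];x=np.linalg.lstsq(B,(g[:,:2]**2).sum(1),rcond=None)[0]
        print("rim",len(c),x[:2].round(4),np.sqrt(x[2]+x[:2]@x[:2]).round(4))
S=pickle.load(open("wrist0.pkl","rb"));st=sense();T=R.from_quat(st["tool_rot"])
print("cam off in tool",T.inv().apply(S["eye"]-st["tcp_pos"]),"axis in tool",T.inv().apply(att(S)[:,2]),"camx",T.inv().apply(att(S)[:,0]),"tool y",T.apply([0,1,0]))
E
```

```text
side red 69 [0.507 0.033 0.162] [0.497 0.025 0.127] [0.518 0.05  0.181]
bar ang -97.89563453393531 0.09654210429357835
rim 74 [0.6045 0.2372] 0.0591
rim 104 [0.6043 0.2363] 0.0812
  return _methods._mean(a, axis=axis, dtype=dtype,
  ret = um.true_divide(
Traceback (most recent call last):
ValueError: zero-size array to reduction operation minimum which has no identity
```

```bash
python3 - 2>/dev/null <<'E'
from h import *
import pickle
S=pickle.load(open("wrist0.pkl","rb"));st=sense();T=R.from_quat(st["tool_rot"])
print("cam off in tool",T.inv().apply(S["eye"]-st["tcp_pos"]),"axis in tool",T.inv().apply(att(S)[:,2]),"camx",T.inv().apply(att(S)[:,0]),"tool y",T.apply([0,1,0]),"tool x",T.apply([1,0,0]))
n="scene"
S=pickle.load(open(n+"0.pkl","rb"));W=cloud(S);im=S["img"].astype(int)
m=(im[...,0]>100)&(im[...,1]<70)&(im[...,2]<70)&np.isfinite(W[...,2])&(W[...,2]>.12)&(W[...,0]>.3)&(W[...,0]<.9)&(W[...,1]>-.3)
p=W[m];print(n,"red",len(p),np.median(p,0).round(3))
K=np.array(S["intrinsics"]);A=att(S);e=np.array(S["eye"])
m=((im.min(2)>140)&(abs(W[...,2]-.19)<.012)&(np.hypot(W[...,0]-.607,W[...,1]-.234)<.12)).astype(np.uint8)
cs,_=cv2.findContours(m,cv2.RETR_CCOMP,cv2.CHAIN_APPROX_NONE)
for c in sorted(cs,key=len)[-2:]:
        d=np.c_[(c[:,0,0]-K[0,2])/K[0,0],(c[:,0,1]-K[1,2])/K[1,1],np.ones(len(c))]@A.T
        g=e+d*((.19-e[2])/d[:,2])[:,None]
        B=np.c_[2*g[:,:2],np.ones(len(g))];x=np.linalg.lstsq(B,(g[:,:2]**2).sum(1),rcond=None)[0]
        print("rim",len(c),x[:2].round(4),np.sqrt(x[2]+x[:2]@x[:2]).round(4))
E
```

```text
cam off in tool [ 0.07727925 -0.00030658 -0.14224873] axis in tool [-3.04267590e-01 -3.13287811e-04  9.52586550e-01] camx [8.01999550e-04 9.99999507e-01 5.85049334e-04] tool y [ 0.27808763  0.96055436 -0.0016087 ] tool x [-9.60555409e-01  2.78088474e-01  3.25437850e-04]
scene red 25 [0.523 0.05  0.152]
rim 88 [0.6128 0.2405] 0.0545
rim 139 [0.6107 0.2392] 0.0861
```

>>> jog_arm(
  motion=[
    [1, -1, 3.5, -5, 0],
    [2, -1.5, 3, -7, 0],
    [2.5, -2, 2, -7, 0],
    [2.9, -2.1, 1.5, -7, 0],
    [2.9, -2.1, 1.5, -7, 0],
    [2.9, -2.1, 1.5, -7, 0],
    [2.9, -2.1, 1.5, -7, 0],
    [2.9, -2.1, 1.5, -7, 0],
    [2.9, -2.1, 1.5, -7, 0],
    [2.9, -2.1, 1.5, -7, 0],
  ],
)

```text
t: 0.98
tcp_pos: [0.4299, 0.398, 0.4196]
tool_rot: [0.68, 0.733, -0.006, -0.009]
force: [0.9, 1.5, -0.5]
finger_gap: 0.995
```

>>> jog_arm(
  motion=[
    [3, -2, 0, -6, 0],
    [3, -2, 0, -6, 0],
    [3, -2, 0, 0, 0],
    [3, -2, 0, 0, 0],
    [3, -2, 0, 0, 0],
    [2, -1.5, 0, 0, 0],
    [1, -0.5, 0, 0, 0],
    [0, 0, 0, 0, 0],
    [0, 0, 0, 0, 0],
  ],
)

```text
t: 1.73
tcp_pos: [0.6236, 0.2645, 0.4203]
tool_rot: [0.762, 0.648, -0.003, -0.009]
force: [-0.9, -0.6, 0.0]
finger_gap: 0.998
```

```bash
python3 - <<'E'
from h import *
st=sense();print(st["tcp_pos"],st["t"],2*np.degrees(np.arctan2(st["tool_rot"][1],st["tool_rot"][0]))-90)
import pickle
s=cam("wrist");save(s,"w1.png");pickle.dump(s,open("w1.pkl","wb"))
E
```

```text
[0.6236282  0.26450196 0.42025364] 1.7333 -9.207117190115795
```

View pics/w1.png

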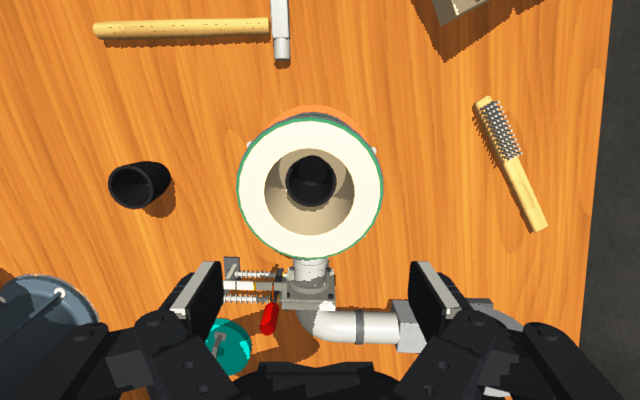

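The wrist view shows the rim centred near (310,190), the red grip at (269,318), the gate just below the furnace, the crucible at (140,185) and the hammer above. I'll fit the rim and grip from this.

```bash
cat >> h.py <<'E'
def plane(S,uv,z):
    K=np.array(S["intrinsics"]);e=np.array(S["eye"]);uv=np.atleast_2d(uv).astype(float)
    d=np.c_[(uv[:,0]-K[0,2])/K[0,0],(uv[:,1]-K[1,2])/K[1,1],np.ones(len(uv))]@att(S).T
    return e+d*((z-e[2])/d[:,2])[:,None]
def fitc(g):
    B=np.c_[2*g[:,:2],np.ones(len(g))];x=np.linalg.lstsq(B,(g[:,:2]**2).sum(1),rcond=None)[0]
    return x[:2].round(4),np.sqrt(x[2]+x[:2]@x[:2]).round(4)
E
python3 - <<'E'
from h import *
import pickle
S=pickle.load(open("w1.pkl","rb"));W=cloud(S);im=S["img"].astype(int)
m=((im.min(2)>190)&(np.abs(W[...,2]-.19)<.012)).astype(np.uint8)
m[:,:220]=0;m[:,400:]=0;m[270:]=0
cs,_=cv2.findContours(m,cv2.RETR_CCOMP,cv2.CHAIN_APPROX_NONE)
print("ringz",np.median(W[...,2][m>0]))
for c in sorted(cs,key=len)[-2:]:
    print(len(c),fitc(plane(S,c[:,0],.19)))
m=(im[...,0]>130)&(im[...,1]<60)&(im[...,2]<60)&(W[...,2]>.12)&(W[...,2]<.2)
p=W[m];print("red",len(p),np.median(p,0).round(4),p.min(0).round(3),p.max(0).round(3))
t=p[p[:,2]>.172];print("top",len(t),t[:,:2].mean(0),t[:,:2].min(0),t[:,:2].max(0))
m=(W[...,2]>.03)&(W[...,2]<.15)&(W[...,0]<.5)&(W[...,1]>.1);p=W[m];print("crucible",p.min(0),p.max(0))
E
```

```text
ringz 0.18984295194816736
256 (array([0.6081, 0.2381]), np.float64(0.0557))
389 (array([0.6081, 0.2381]), np.float64(0.0844))
red 315 [0.5127 0.0511 0.1712] [0.501 0.034 0.122] [0.522 0.054 0.179]
top 154 [0.51297388 0.04488276] [0.50142681 0.03396445] [0.52238002 0.05364072]
crucible [0.28999786 0.22702821 0.03016254] [0.3612694  0.29730893 0.08808587]
```

>>> jog_arm(
  motion=[
    [-1, -4, 0, 0, 0],
    [-1, -4, 0, 0, 0],
    [-1, -4, 0, 0, 0],
    [-1, -4, 0, 0, 0],
    [-1, -4, 0, 0, 0],
    [-1, -4, 0, 0, 0],
    [-1, -4, -1, 0, 0],
    [-1, -4, -1, 0, 0],
    [-1, -4, -1, 0, 0],
    [-1, -4, -1, 0, 0],
  ],
)

```text
t: 2.62
tcp_pos: [0.5071, -0.1188, 0.3836]
tool_rot: [0.747, 0.665, 0.002, -0.009]
force: [0.4, -0.0, 0.0]
finger_gap: 0.999
```

>>> jog_arm(
  motion=[
    [-1, -4, -1, 0, 0],
    [-1, -4, -1, 0, 0],
    [-1, -2.5, -1, 0, 0],
    [0, 0, -1, 0, 0],
    [0, 0, -1, 0, 0],
    [0, 0, 0, 0, 0],
    [0, 0, 0, 0, 0],
  ],
)

```text
t: 3.2
tcp_pos: [0.4706, -0.2216, 0.3337]
tool_rot: [0.745, 0.667, 0.002, -0.008]
force: [0.1, 0.3, 0.4]
finger_gap: 1.001
```

```bash
python3 - <<'E'
from h import *
st=sense();print(st["tcp_pos"],st["t"],2*np.degrees(np.arctan2(st["tool_rot"][1],st["tool_rot"][0]))-90)
import pickle
s=cam("wrist");save(s,"w2.png");pickle.dump(s,open("w2.pkl","wb"))
S=s;W=cloud(S);im=S["img"].astype(int)
near=np.hypot(W[...,0]-.488,W[...,1]+.303)<.1
m=(near&(im.min(2)>150)&(np.abs(W[...,2]-.04)<.008)).astype(np.uint8)
cs,_=cv2.findContours(m,cv2.RETR_EXTERNAL,cv2.CHAIN_APPROX_NONE)
c=max(cs,key=len);print("plate",fitc(plane(S,c[:,0],.04)))
h=cv2.convexHull(c);print(fitc(plane(S,h[:,0],.04)))
m=near&(W[...,2]>.084)&(W[...,2]<.098);p=W[m];r=cv2.minAreaRect(p[:,:2].astype(np.float32)*1000);print("bar",len(p),r,p[:,2].max(),np.median(p[:,2]))
q=p[:,:2]-p[:,:2].mean(0);v=np.linalg.svd(q,full_matrices=False)[2][0];print(np.degrees(np.arctan2(v[1],v[0])))
E
```

```text
[ 0.47063843 -0.22157674  0.33370378] 3.2 -6.273920990211096
plate (array([ 0.4883, -0.301 ]), np.float64(0.0725))
(array([ 0.4884, -0.3019]), np.float64(0.086))
bar 839 ((488.4723205566406, -302.1748352050781), (122.08538055419922, 12.080533981323242), 82.0189437866211) 0.092878025865197 0.0907492668616981
-97.9751883511978
```

View pics/w2.png

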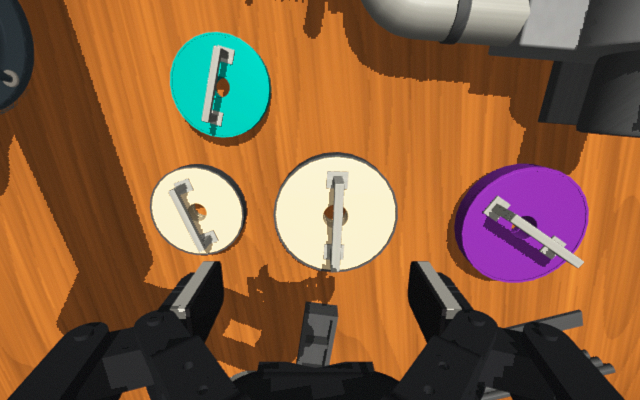

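The large white lid is at (336,212), with its 122x12 mm bar centred at (0.4885,-0.302) and running at 82°. The sizes match. Now I'll approach it.

>>> jog_arm(
  motion=[
    [0.4, -2, -2.8, -1.7, 0],
    [0.4, -2, -2.8, 0, 0],
    [0.4, -2, -2.8, 0, 0],
    [0.4, -2, -2.8, 0, 0],
    [0.2, 0, -2.8, 0, 0],
    [0, 0, -2.8, 0, 0],
    [0, 0, -2, 0, 0],
    [0, 0, 0, 0, 0],
    [0, 0, 0, 0, 0],
  ],
)

```text
t: 4.0
tcp_pos: [0.5003, -0.2971, 0.1514]
tool_rot: [0.748, 0.663, 0.006, 0.005]
force: [1.3, -0.0, 1.0]
finger_gap: 0.998
```

```bash
cat >> h.py <<'E'
def yaw(st): return 2*np.degrees(np.arctan2(st["tool_rot"][1],st["tool_rot"][0]))-90
E
python3 - <<'E'
from h import *
st=sense();print(st["tcp_pos"],yaw(st),st["force"])
print("tool z",R.from_quat(st["tool_rot"]).apply([0,0,1]))
E
```

```text
[ 0.50026628 -0.29711537  0.1513573 ] -6.893100190333172 [ 1.30986522 -0.01062654  0.98154793]
tool z [ 1.52874060e-02  4.24673858e-04 -9.99883051e-01]
```

>>> jog_arm(
  motion=[
    [-1.1, -0.5, -1, -1, 0],
    [0, 0, -1, 0, 0],
    [0, 0, -1, 0, 0],
    [0, 0, 0, 0, 0],
    [0, 0, 0, 0, 0],
  ],
)

```text
t: 4.42
tcp_pos: [0.4954, -0.3023, 0.1275]
tool_rot: [0.752, 0.659, 0.007, 0.012]
force: [0.9, -0.3, -0.5]
finger_gap: 1.0
```

```bash
python3 - <<'E'
from h import *
st=sense();print(st["tcp_pos"],yaw(st),st["force"])
print("tool z",R.from_quat(st["tool_rot"]).apply([0,0,1]))
E
```

```text
[ 0.49536218 -0.30233531  0.12753337] -7.5906868412999415 [ 0.94765375 -0.27945949 -0.45800839]
tool z [ 0.02662702 -0.00869524 -0.99960762]
```

>>> jog_arm(
  motion=[
    [-0.7, 0, 0, 0, 0],
    [0, 0, 0, 0, 0],
    [0, 0, 0, 0, 0],
    [0, 0, 0, 0, 0],
    [0, 0, 0, 0, 0],
  ],
)

```text
t: 4.83
tcp_pos: [0.4895, -0.3028, 0.1302]
tool_rot: [0.752, 0.659, 0.008, 0.014]
force: [0.4, -0.3, 0.1]
finger_gap: 0.999
```

```bash
cat > s.py <<'E'
from h import *
st=sense();print("t",round(st["t"],2),"tcp",st["tcp_pos"].round(4),"yaw",round(yaw(st),2),"F",st["force"].round(2),"z",R.from_quat(st["tool_rot"]).apply([0,0,1]).round(4),"gap",round(st["finger_gap"],3), "qd",abs(st["qd"]).max().round(3))
E
python3 s.py
```

```text
t 4.83 tcp [ 0.4895 -0.3028  0.1302] yaw -7.51 F [ 0.39 -0.31  0.06] z [ 0.0304 -0.0118 -0.9995] gap 0.999 qd 0.006
```

>>> jog_arm(
  motion=[
    [0, 0, -2, 0, 0],
    [0, 0, -2, 0, 0],
    [0, 0, -1.5, 0, 0],
    [0, 0, -0.8, 0, 0],
    [0, 0, 0, 0, 0],
    [0, 0, 0, 0, 0],
    [0, 0, 0, 0, 0],
  ],
)

```text
t: 5.42
tcp_pos: [0.4918, -0.3051, 0.0678]
tool_rot: [0.752, 0.659, 0.008, 0.018]
force: [0.5, -0.2, 0.1]
finger_gap: 0.996
```

```bash
python3 s.py
```

```text
t 5.42 tcp [ 0.4918 -0.3051  0.0678] yaw -7.53 F [ 0.46 -0.23  0.12] z [ 0.0361 -0.017  -0.9992] gap 0.996 qd 0.01
```

>>> jog_arm(
  motion=[
    [-0.3, 0.3, -0.3, 0, 0],
    [0, 0, 0, 0, 0],
    [0, 0, 0, 0, 0],
  ],
)

```text
t: 5.67
tcp_pos: [0.4897, -0.3028, 0.0666]
tool_rot: [0.752, 0.659, 0.008, 0.02]
force: [-0.4, -0.6, -0.5]
finger_gap: 1.0
```

```bash
python3 s.py; python3 -c "
from h import *
s=cam('wrist');save(s,'w3.png')"
```

```text
t 5.67 tcp [ 0.4897 -0.3028  0.0666] yaw -7.52 F [-0.38 -0.59 -0.46] z [ 0.0391 -0.0199 -0.999 ] gap 1.0 qd 0.017
```

View pics/w3.png

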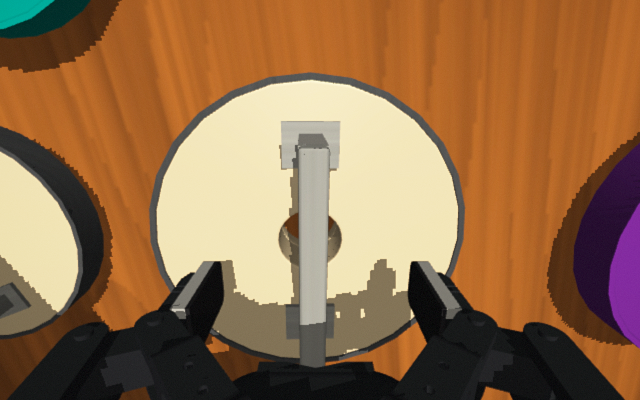

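>>> jog_arm(
  motion=[
    [0, 0, 0, 0, 255],
    [0, 0, 0, 0, 255],
    [0, 0, 0, 0, 255],
    [0, 0, 0, 0, 255],
    [0, 0, 0, 0, 255],
    [0, 0, 0, 0, 255],
  ],
  squeeze=90,
)

```text
t: 6.22
tcp_pos: [0.4897, -0.3028, 0.0678]
tool_rot: [0.752, 0.659, 0.008, 0.021]
force: [-4.6, 0.3, 2.3]
finger_gap: 0.138
```

```bash
python3 s.py
```

```text
t 6.22 tcp [ 0.4897 -0.3028  0.0678] yaw -7.5 F [-4.6   0.29  2.29] z [ 0.0394 -0.0205 -0.999 ] gap 0.138 qd 0.014
```

>>> jog_arm(
  motion=[
    [0, 0, 1, 0, 255],
    [0, 0, 2, 0, 255],
    [0, 0, 3, 0, 255],
    [0, 0, 3, 0, 255],
    [0, 0, 3, 0, 255],
    [0, 0, 3, 0, 255],
    [0, 0, 3, 0, 255],
    [0, 0, 3, 0, 255],
    [0, 0, 2, 0, 255],
    [0, 0, 1, 0, 255],
  ],
)

```text
t: 7.05
tcp_pos: [0.4772, -0.2911, 0.3086]
tool_rot: [0.752, 0.659, 0.006, 0.002]
force: [0.2, -0.8, -6.2]
finger_gap: 0.114
```

```bash
python3 s.py;python3 -c "
from h import *
s=cam('side');save(s,'s4.png')"
```

```text
t 7.05 tcp [ 0.4772 -0.2911  0.3086] yaw -7.54 F [ 0.2  -0.81 -6.18] z [ 0.0119  0.0057 -0.9999] gap 0.114 qd 0.292
```

View pics/s4.png

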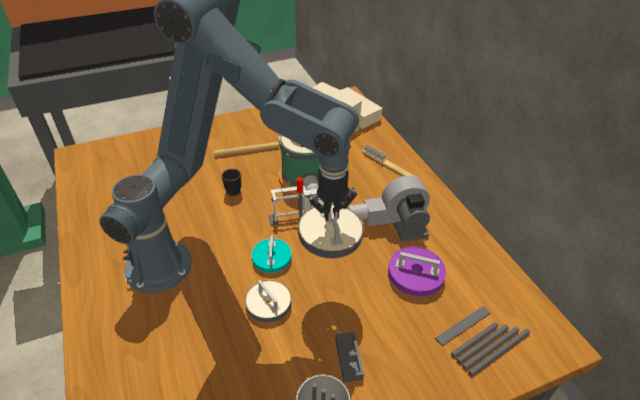

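>>> jog_arm(
  motion=[
    [0.5, 2, 0, 0, 255],
    [0.9, 3.5, 0, 0, 255],
    [1, 3.8, 0, 0, 255],
    [1, 3.8, 0, 0, 255],
    [1, 3.8, 0, 0, 255],
    [1, 3.8, 0, 0, 255],
    [1, 3.8, 0, 0, 255],
    [1, 3.8, 0, 0, 255],
    [1, 3.8, 0, 0, 255],
    [1, 3.8, 0, 0, 255],
  ],
)

```text
t: 7.93
tcp_pos: [0.5612, 0.0759, 0.2993]
tool_rot: [0.758, 0.653, -0.003, -0.004]
force: [0.9, -0.5, -6.5]
finger_gap: 0.117
```

```bash
python3 s.py
```

```text
t 7.93 tcp [0.5612 0.0759 0.2993] yaw -8.52 F [ 0.88 -0.46 -6.46] z [-0.0098  0.0034 -0.9999] gap 0.117 qd 0.885
```

>>> jog_arm(
  motion=[
    [1, 3.5, 0.5, 0, 255],
    [1, 3.5, 0, 0, 255],
    [1, 3, 0, 0, 255],
    [0.8, 2, 0, 0, 255],
    [0, 0.8, 0, 0, 255],
    [0, 0, 0, 0, 255],
    [0, 0, 0, 0, 255],
  ],
)

```text
t: 8.52
tcp_pos: [0.5908, 0.2207, 0.2913]
tool_rot: [0.754, 0.657, -0.011, -0.013]
force: [0.2, 0.5, -5.4]
finger_gap: 0.12
```

```bash
python3 s.py
```

```text
t 8.52 tcp [0.5908 0.2207 0.2913] yaw -7.82 F [ 0.18  0.46 -5.39] z [-0.035   0.0053 -0.9994] gap 0.12 qd 0.027
```

Tool tilt has drifted, so I'll check the lid's real tilt and position before lowering.

```bash
python3 - <<'E'
from h import *
st=sense();g=st["tcp_pos"]-.019*R.from_quat(st["tool_rot"]).apply([0,0,1]);print("grasp",g)
for n in ("side","scene","wrist"):
    S=cam(n);save(S,n+"5.png");W=cloud(S);im=S["img"].astype(int)
    # plate top expected z ~ bar-.045
    m=(im.min(2)>140)&(im[...,0]-im[...,2]>15)&(np.hypot(W[...,0]-g[0],W[...,1]-g[1])<.1)&(abs(W[...,2]-(g[2]-.045))<.015)
    p=W[m]
    if len(p)<50: print(n,len(p));continue
    for _ in range(4):
        c=p.mean(0);v=np.linalg.svd(p-c,full_matrices=False)[2][2];v*=np.sign(v[2]);d=(p-c)@v;p=p[abs(d)<max(.002,2.5*d.std())]
    print(n,len(p),"normal",v.round(4),"c",c.round(4),"rms",d.std().round(4),"extent",p.min(0).round(3),p.max(0).round(3))
E
```

```text
grasp [0.59145351 0.22055983 0.31031717]
side 589 normal [ 0.0701 -0.0091  0.9975] c [0.5857 0.2351 0.2633] rms 0.0023 extent [0.499 0.157 0.253] [0.674 0.313 0.274]
scene 1277 normal [ 0.0637 -0.0303  0.9975] c [0.5981 0.2408 0.2619] rms 0.0021 extent [0.5   0.147 0.251] [0.678 0.309 0.273]
wrist 43698 normal [ 0.0639 -0.0228  0.9977] c [0.5917 0.2461 0.2643] rms 0.0006 extent [0.503 0.166 0.256] [0.675 0.31  0.271]
```

View pics/wrist5.png

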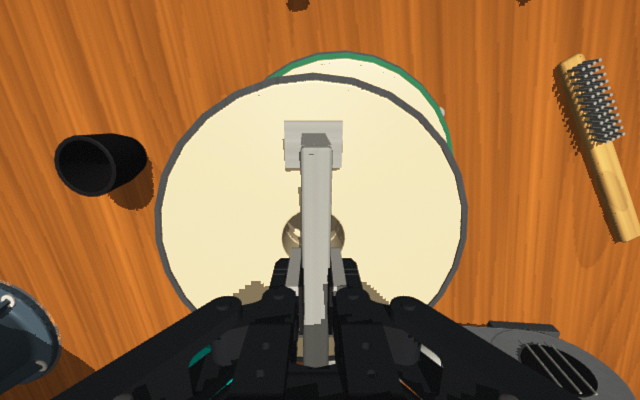

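View pics/side5.png

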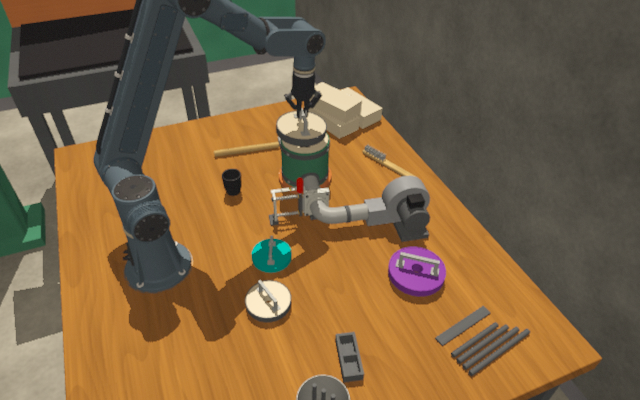

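>>> jog_arm(
  motion=[
    [0.4, 0.4, 0.5, 0, 255],
    [0.4, 0.4, 0.5, 0, 255],
    [0.4, 0.4, 0.5, 0, 255],
    [0.3, 0.3, 0.5, 0, 255],
    [0, 0, 0.5, 0, 255],
    [0, 0, 0.5, 0, 255],
    [0, 0, 0.5, 0, 255],
    [0, 0, 0.5, 0, 255],
    [0, 0, 0.5, 0, 255],
    [0, 0, 0.5, 0, 255],
  ],
)

```text
t: 9.5
tcp_pos: [0.6085, 0.2304, 0.3487]
tool_rot: [0.757, 0.653, -0.011, -0.012]
force: [-0.2, 0.3, -5.5]
finger_gap: 0.123
```

```bash
python3 s.py
```

```text
t 9.5 tcp [0.6085 0.2304 0.3487] yaw -8.38 F [-0.21  0.31 -5.51] z [-0.0323  0.0047 -0.9995] gap 0.123 qd 0.147
```

>>> jog_arm(
  motion=[
    [0, 0, -3, 0, 255],
    [0, 0, 0, 0, 255],
    [0, 0, 0, 0, 255],
    [0, 0, 0, 0, 255],
  ],
)

```text
t: 9.83
tcp_pos: [0.6093, 0.2307, 0.323]
tool_rot: [0.757, 0.654, -0.009, -0.011]
force: [0.4, 0.1, -6.8]
finger_gap: 0.116
```

```bash
python3 s.py
```

```text
t 9.83 tcp [0.6093 0.2307 0.323 ] yaw -8.36 F [ 0.4   0.1  -6.81] z [-0.0273  0.0056 -0.9996] gap 0.116 qd 0.039
```

>>> jog_arm(
  motion=[
    [0, 0, 0.7, 0, 255],
    [0, 0, 0.7, 0, 255],
    [0, 0, 0.7, 0, 255],
    [0, 0, 0.7, 0, 255],
    [0, 0, 0.7, 0, 255],
    [0, 0, 0.7, 0, 255],
    [0, 0, 0.7, 0, 255],
    [0, 0, 0.7, 0, 255],
    [0, 0, 0.7, 0, 255],
    [0, 0, 0.7, 0, 255],
  ],
)

```text
t: 10.67
tcp_pos: [0.6103, 0.2309, 0.4052]
tool_rot: [0.757, 0.654, -0.006, -0.009]
force: [0.5, -0.0, -5.2]
finger_gap: 0.119
```

```bash
python3 s.py
```

```text
t 10.67 tcp [0.6103 0.2309 0.4052] yaw -8.35 F [ 0.54 -0.04 -5.16] z [-0.0208  0.0068 -0.9998] gap 0.119 qd 0.209
```

>>> jog_arm(
  motion=[
    [0, 0, -4, 0, 255],
    [0, 0, -4, 0, 255],
    [0, 0, 0, 0, 255],
    [0, 0, 0, 0, 255],
  ],
)

```text
t: 11.0
tcp_pos: [0.6131, 0.2316, 0.3319]
tool_rot: [0.757, 0.654, 0.001, -0.006]
force: [1.2, -0.3, -4.3]
finger_gap: 0.122
```

```bash
python3 s.py
```

```text
t 11.0 tcp [0.6131 0.2316 0.3319] yaw -8.34 F [ 1.2  -0.33 -4.26] z [-0.0065  0.0095 -0.9999] gap 0.122 qd 0.058
```

>>> jog_arm(
  motion=[
    [0, 0, 0.7, 0, 255],
    [0, 0, 0.7, 0, 255],
    [0, 0, 0.7, 0, 255],
    [0, 0, 0.7, 0, 255],
    [0, 0, 0.7, 0, 255],
    [0, 0, 0.7, 0, 255],
    [0, 0, 0.7, 0, 255],
    [0, 0, 0.7, 0, 255],
    [0, 0, 0.7, 0, 255],
    [0, 0, 0.7, 0, 255],
  ],
)

```text
t: 11.83
tcp_pos: [0.6163, 0.2322, 0.4203]
tool_rot: [0.757, 0.654, 0.007, -0.002]
force: [-0.2, 0.1, -6.0]
finger_gap: 0.118
```

>>> jog_arm(
  motion=[
    [0, 0, -4, 0, 255],
    [0, 0, -4, 0, 255],
    [0, 0, 0, 0, 255],
    [0, 0, 0, 0, 255],
  ],
)

```text
t: 12.17
tcp_pos: [0.6187, 0.2328, 0.3469]
tool_rot: [0.756, 0.654, 0.013, 0.002]
force: [0.6, 0.0, -4.2]
finger_gap: 0.118
```

```bash
python3 s.py
```

```text
t 12.17 tcp [0.6187 0.2328 0.3469] yaw -8.32 F [ 0.62  0.02 -4.25] z [ 0.0223  0.0151 -0.9996] gap 0.118 qd 0.06
```

>>> jog_arm(
  motion=[
    [0, 0, 0.7, 0, 255],
    [0, 0, 0.7, 0, 255],
    [0, 0, 0.7, 0, 255],
    [0, 0, 0.7, 0, 255],
    [0, 0, 0.7, 0, 255],
    [0, 0, 0.7, 0, 255],
    [0, 0, 0.7, 0, 255],
    [0, 0, 0.7, 0, 255],
    [0, 0, 0.7, 0, 255],
    [0, 0, 0.7, 0, 255],
  ],
)

```text
t: 13.0
tcp_pos: [0.6219, 0.2334, 0.4353]
tool_rot: [0.756, 0.654, 0.02, 0.005]
force: [-0.1, -0.0, -5.5]
finger_gap: 0.121
```

```bash
python3 s.py
```

```text
t 13.0 tcp [0.6219 0.2334 0.4353] yaw -8.31 F [-0.05 -0.   -5.55] z [ 0.0374  0.018  -0.9991] gap 0.121 qd 0.216
```

>>> jog_arm(
  motion=[
    [-0.4, 0.2, -1, 0, 255],
    [-0.4, 0.2, -1, 0, 255],
    [-0.4, 0.1, -1, 0, 255],
    [0, 0, -1, 0, 255],
    [0, 0, -1, 0, 255],
    [0, 0, -1, 0, 255],
    [0, 0, -1, 0, 255],
    [0, 0, -1, 0, 255],
    [0, 0, 0, 0, 255],
    [0, 0, 0, 0, 255],
  ],
)

```text
t: 13.83
tcp_pos: [0.6115, 0.2382, 0.3548]
tool_rot: [0.757, 0.654, 0.023, 0.007]
force: [0.3, 0.7, -4.7]
finger_gap: 0.118
```

```bash
python3 s.py
```

```text
t 13.83 tcp [0.6115 0.2382 0.3548] yaw -8.36 F [ 0.27  0.7  -4.71] z [ 0.0441  0.0188 -0.9989] gap 0.118 qd 0.026
```

>>> jog_arm(
  motion=[
    [0, 0, -1, 0, 255],
    [0, 0, -1, 0, 255],
    [0, 0, -1, 0, 255],
    [0, 0, -1, 0, 255],
    [0, 0, -1, 0, 255],
    [0, 0, -0.5, 0, 255],
    [0, 0, 0, 0, 255],
    [0, 0, 0, 0, 255],
  ],
)

```text
t: 14.5
tcp_pos: [0.6118, 0.238, 0.2938]
tool_rot: [0.757, 0.653, 0.023, 0.007]
force: [-0.8, 0.5, -6.8]
finger_gap: 0.122
```

```bash
cat > lid.py <<'E'
from h import *
import sys
st=sense();g=st["tcp_pos"]-.019*R.from_quat(st["tool_rot"]).apply([0,0,1]);print("grasp",g.round(4))
for n in ("side","scene","wrist"):
    S=cam(n);save(S,n+sys.argv[1]+".png");W=cloud(S);im=S["img"].astype(int)
    m=(im.min(2)>140)&(im[...,0]-im[...,2]>15)&(np.hypot(W[...,0]-g[0],W[...,1]-g[1])<.1)&(abs(W[...,2]-(g[2]-.045))<.015)
    p=W[m]
    if len(p)<50: print(n,len(p));continue
    for _ in range(4):
        c=p.mean(0);v=np.linalg.svd(p-c,full_matrices=False)[2][2];v*=np.sign(v[2]);d=(p-c)@v;p=p[abs(d)<max(.002,2.5*d.std())]
    print(n,len(p),"normal",v.round(4),"c",c.round(4),"z at grasp",(c[2]-((g-c)[:2]@v[:2])/v[2]).round(4))
    # disc outline
    mm=m.astype(np.uint8);cs,_=cv2.findContours(mm,cv2.RETR_EXTERNAL,cv2.CHAIN_APPROX_NONE);h=cv2.convexHull(np.vstack([x for x in cs if len(x)>30]))[:,0]
    gg=plane(S,h,c[2]);gg=gg[[ (3<a<636) and (3<b<396) for a,b in h]]
    for _ in range(5):
        ce,r=fitc(gg);e=np.abs(np.hypot(*(gg[:,:2]-ce).T)-r);gg=gg[e<max(.002,1.5*e.std())] if len(gg)>12 else gg
    print("   disc",ce,r,len(gg))
E
python3 s.py; python3 lid.py 6
```

```text
t 14.5 tcp [0.6118 0.238  0.2938] yaw -8.38 F [-0.76  0.51 -6.82] z [ 0.0444  0.0188 -0.9988] gap 0.122 qd 0.013
grasp [0.611  0.2377 0.3128]
side 646 normal [-0.0105 -0.0312  0.9995] c [0.6109 0.2507 0.2657] z at grasp 0.2653
   disc [0.6115 0.2438] 0.0866 14
scene 1292 normal [-0.0198 -0.0399  0.999 ] c [0.6231 0.2572 0.2654] z at grasp 0.2643
   disc [0.6122 0.2382] 0.0875 22
wrist 43656 normal [-0.0161 -0.0367  0.9992] c [0.6154 0.2646 0.2675] z at grasp 0.2664
   disc [0.6132 0.2411] 0.085 49
```

View pics/wrist6.png

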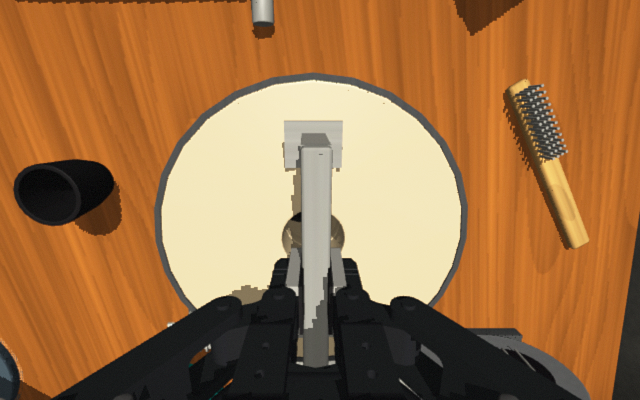

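>>> jog_arm(
  motion=[
    [-0.3, -0.1, -0.6, 0, 255],
    [0, 0, -0.6, 0, 255],
    [0, 0, -0.6, 0, 255],
    [0, 0, -0.6, 0, 255],
    [0, 0, -0.4, 0, 255],
    [0, 0, 0, 0, 255],
    [0, 0, 0, 0, 255],
  ],
)

```text
t: 15.23
tcp_pos: [0.6097, 0.2372, 0.2658]
tool_rot: [0.757, 0.653, 0.026, 0.009]
force: [-0.6, -0.1, -4.8]
finger_gap: 0.123
```

```bash
python3 s.py
```

```text
t 15.23 tcp [0.6097 0.2372 0.2658] yaw -8.37 F [-0.57 -0.05 -4.81] z [ 0.0501  0.02   -0.9985] gap 0.123 qd 0.01
```

>>> jog_arm(
  motion=[
    [-0.2, -0.05, -0.4, 0, 255],
    [0, 0, -0.4, 0, 255],
    [0, 0, -0.4, 0, 255],
    [0, 0, 0, 0, 255],
    [0, 0, 0, 0, 255],
  ],
)

```text
t: 15.65
tcp_pos: [0.6079, 0.2368, 0.2528]
tool_rot: [0.757, 0.653, 0.026, 0.009]
force: [-0.7, 0.3, -5.6]
finger_gap: 0.117
```

```bash
python3 s.py; python3 lid.py 7
```

```text
t 15.65 tcp [0.6079 0.2368 0.2528] yaw -8.37 F [-0.69  0.35 -5.56] z [ 0.0509  0.0201 -0.9985] gap 0.117 qd 0.009
grasp [0.6069 0.2364 0.2718]
side 638 normal [-0.016  -0.0267  0.9995] c [0.6081 0.2487 0.2248] z at grasp 0.2244
   disc [0.6074 0.2419] 0.087 16
scene 1244 normal [-0.0247 -0.0409  0.9989] c [0.6193 0.2555 0.2243] z at grasp 0.2232
   disc [0.6091 0.2373] 0.0867 21
wrist 43668 normal [-0.0212 -0.0375  0.9991] c [0.6114 0.2632 0.2261] z at grasp 0.225
   disc [0.6093 0.2398] 0.085 53
```

>>> jog_arm(
  motion=[
    [0, 0, -0.25, 0, 255],
    [0, 0, -0.25, 0, 255],
    [0, 0, 0, 0, 255],
  ],
)

```text
t: 16.05
tcp_pos: [0.6089, 0.237, 0.249]
tool_rot: [0.756, 0.653, 0.027, 0.01]
force: [0.0, -0.5, -4.7]
finger_gap: 0.118
```

>>> jog_arm(
  motion=[
    [0, 0, -0.2, 0, 255],
    [0, 0, 0, 0, 255],
  ],
)

```text
t: 16.22
tcp_pos: [0.6094, 0.2375, 0.2483]
tool_rot: [0.756, 0.653, 0.028, 0.01]
force: [-1.7, -1.5, -3.7]
finger_gap: 0.121
```

```bash
python3 s.py
```

```text
t 16.22 tcp [0.6094 0.2375 0.2483] yaw -8.36 F [-1.71 -1.52 -3.66] z [ 0.056   0.0215 -0.9982] gap 0.121 qd 0.016
```

Contact is starting. I'll press a little further to level the lid.

>>> jog_arm(
  motion=[
    [0, 0, -0.3, 0, 255],
    [0, 0, -0.2, 0, 255],
    [0, 0, -0.2, 0, 255],
  ],
  squeeze=40,
)

```text
t: 16.47
tcp_pos: [0.611, 0.2391, 0.246]
tool_rot: [0.756, 0.653, 0.032, 0.011]
force: [-2.1, 2.9, 6.3]
finger_gap: 0.122
```

```bash
python3 s.py;python3 lid.py 8
```

```text
t 16.47 tcp [0.611  0.2391 0.246 ] yaw -8.36 F [-2.07  2.86  6.33] z [ 0.0624  0.0244 -0.9978] gap 0.122 qd 0.03
grasp [0.6098 0.2386 0.265 ]
side 607 normal [0.0024 0.0046 1.    ] c [0.6099 0.2505 0.2174] z at grasp 0.2175
   disc [0.6083 0.2407] 0.0862 18
scene 1262 normal [-0.0041 -0.0091  0.9999] c [0.6219 0.2569 0.2169] z at grasp 0.2167
   disc [0.6109 0.2384] 0.0877 23
wrist 42581 normal [-0.0023 -0.0044  1.    ] c [0.6124 0.2641 0.2183] z at grasp 0.2182
   disc [0.6108 0.2395] 0.0856 45
```

The lid is level (normal within about 0.005) and the plate top is at 0.218, which is seated. Releasing.

>>> jog_arm(
  motion=[
    [0, 0, 0, 0, 100],
    [0, 0, 0, 0, 100],
    [0, 0, 0, 0, 60],
    [0, 0, 0, 0, 0],
    [0, 0, 0, 0, 0],
    [0, 0, 0, 0, 0],
  ],
)

```text
t: 17.12
tcp_pos: [0.6138, 0.2384, 0.2475]
tool_rot: [0.756, 0.653, 0.035, 0.014]
force: [0.3, 0.5, 0.5]
finger_gap: 0.95
```

```bash
python3 s.py;python3 lid.py 9
```

```text
t 17.12 tcp [0.6138 0.2384 0.2475] yaw -8.34 F [0.34 0.52 0.48] z [ 0.0706  0.0244 -0.9972] gap 0.95 qd 0.004
grasp [0.6124 0.238  0.2664]
side 591 normal [0.0011 0.0067 1.    ] c [0.6103 0.2509 0.2173] z at grasp 0.2174
   disc [0.6085 0.2399] 0.086 19
scene 1224 normal [-0.0046 -0.0056  1.    ] c [0.6209 0.2594 0.2163] z at grasp 0.2162
   disc [0.6112 0.2386] 0.0877 20
wrist 42110 normal [-0.e+00  5.e-04  1.e+00] c [0.6126 0.2636 0.2178] z at grasp 0.2178
   disc [0.6108 0.2392] 0.0858 48
```

View pics/wrist9.png

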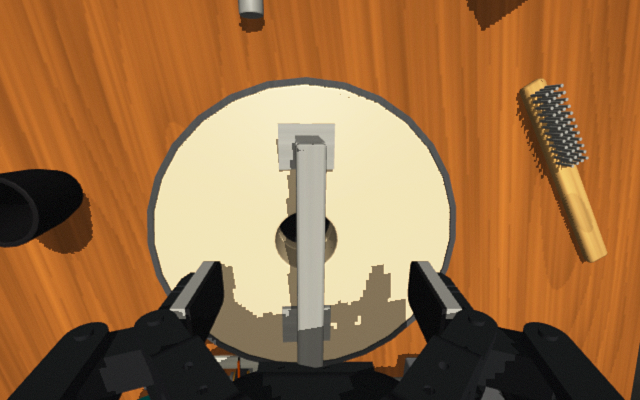

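The lid is seated and level, and the jaws stand clear on both sides of the bar (wrist view, bar at (312,240)). Rising straight up.

>>> jog_arm(
  motion=[
    [0, 0, 2, 0, 0],
    [0, 0, 3, 0, 0],
    [0, 0, 4, 0, 0],
    [0, 0, 4, 0, 0],
    [0, 0, 0, 0, 0],
    [0, 0, 0, 0, 0],
  ],
)

```text
t: 17.77
tcp_pos: [0.6104, 0.2377, 0.379]
tool_rot: [0.756, 0.653, 0.031, 0.012]
force: [-0.3, 0.4, -1.6]
finger_gap: 0.997
```

```bash
python3 s.py
```

```text
t 17.77 tcp [0.6104 0.2377 0.379 ] yaw -8.35 F [-0.35  0.44 -1.65] z [ 0.0614  0.0225 -0.9979] gap 0.997 qd 0.095
```

>>> jog_arm(
  motion=[
    [-2, -3, 0, -1, 0],
    [-2.3, -3.2, -1, -1, 0],
    [-2.3, -3.2, -1, 0, 0],
    [-1.5, -2.5, -1, 0, 0],
    [-0.8, -1, -0.5, 0, 0],
    [0, 0, 0, 0, 0],
    [0, 0, 0, 0, 0],
  ],
)

```text
t: 18.35
tcp_pos: [0.5165, 0.1061, 0.3399]
tool_rot: [0.767, 0.64, 0.031, 0.012]
force: [0.2, 0.7, 0.6]
finger_gap: 1.003
```

```bash
python3 s.py; python3 - <<'E'
from h import *
S=cam("wrist");save(S,"w10.png");W=cloud(S);im=S["img"].astype(int)
m=(im[...,0]>120)&(im[...,1]<60)&(im[...,2]<60)&(W[...,2]>.12)&(W[...,2]<.2)
p=W[m];print("red",len(p),np.median(p,0).round(4),p.min(0).round(4),p.max(0).round(4))
t=p[p[:,2]>.174];print("top",len(t),t.mean(0).round(4),t.min(0),t.max(0),cv2.minEnclosingCircle(t[:,:2].astype(np.float32)))
m=(np.hypot(W[...,0]-.61,W[...,1]-.238)<.1)&(abs(W[...,2]-.218)<.02);print("lid z",np.median(W[...,2][m]))
E
```

```text
t 18.35 tcp [0.5165 0.1061 0.3399] yaw -10.29 F [0.18 0.68 0.59] z [ 0.0634  0.0221 -0.9977] gap 1.003 qd 0.037
red 595 [0.5129 0.0489 0.1736] [0.5016 0.033  0.1274] [0.5237 0.0538 0.1799]
top 291 [0.5125 0.0432 0.1773] [0.50213613 0.03299568 0.17403858] [0.52246784 0.05268711 0.17987705] ((0.512325644493103, 0.042359571903944016), 0.010924498550593853)
lid z 0.21788269705961735
```

View pics/w10.png

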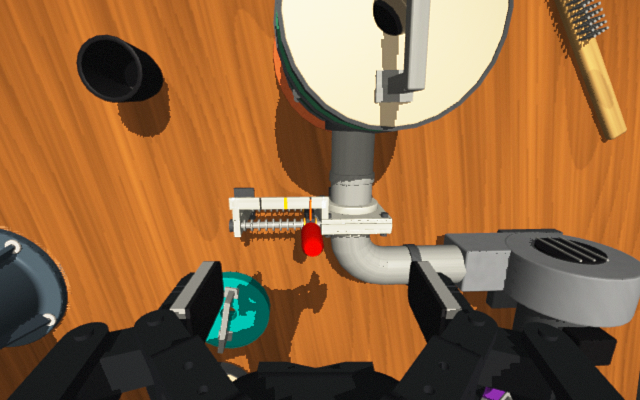

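The lid is still seated (z=0.218), the gate is shut (pointer at the right black mark, (311,208)), and the red grip top at (311,238) puts its centre at (0.512,0.0425). Descending over it.

>>> jog_arm(
  motion=[
    [0, -2, -1, 0, 0],
    [0, -2, -1, 0, 0],
    [0, -1.5, -1.5, 0, 0],
    [0, -0.5, -1.5, 0, 0],
    [0, 0, -1.5, 0, 0],
    [0, 0, -1.5, 0, 0],
    [0, 0, -1.5, 0, 0],
    [0, 0, -1.5, 0, 0],
    [0, 0, 0, 0, 0],
    [0, 0, 0, 0, 0],
  ],
)

```text
t: 19.23
tcp_pos: [0.5322, 0.0525, 0.2288]
tool_rot: [0.763, 0.645, 0.04, 0.017]
force: [0.5, 0.6, 0.2]
finger_gap: 0.997
```

```bash
python3 s.py
```

```text
t 19.23 tcp [0.5322 0.0525 0.2288] yaw -9.52 F [0.52 0.6  0.21] z [ 0.0828  0.025  -0.9963] gap 0.997 qd 0.036
```

>>> jog_arm(
  motion=[
    [-0.5, -0.3, 4.1, -0.5, 0],
    [-0.5, -0.2, 4.1, -0.4, 0],
    [-0.4, -0.2, 4.1, 0, 0],
    [0, 0, 0, 0, 0],
    [0, 0, 0, 0, 0],
    [0, 0, 0, 0, 0],
  ],
)

```text
t: 19.73
tcp_pos: [0.5219, 0.0486, 0.3603]
tool_rot: [0.766, 0.641, 0.042, 0.019]
force: [0.5, 0.1, -0.1]
finger_gap: 1.0
```

```bash
python3 s.py
```

```text
t 19.73 tcp [0.5219 0.0486 0.3603] yaw -10.15 F [ 0.53  0.11 -0.15] z [ 0.0881  0.0245 -0.9958] gap 1.0 qd 0.009
```

>>> jog_arm(
  motion=[
    [0, 0, -0.7, 0, 0],
    [0, 0, -0.7, 0, 0],
    [0, 0, -0.7, 0, 0],
    [0, 0, -0.7, 0, 0],
    [0, 0, -0.7, 0, 0],
    [0, 0, -0.7, 0, 0],
    [0, 0, -0.7, 0, 0],
    [0, 0, -0.7, 0, 0],
    [0, 0, -0.7, 0, 0],
    [0, 0, -0.7, 0, 0],
  ],
)

```text
t: 20.57
tcp_pos: [0.5193, 0.0497, 0.2778]
tool_rot: [0.766, 0.642, 0.038, 0.015]
force: [0.2, -0.8, 0.0]
finger_gap: 1.001
```

```bash
python3 s.py
```

```text
t 20.57 tcp [0.5193 0.0497 0.2778] yaw -10.11 F [ 0.2  -0.82  0.  ] z [ 0.0772  0.0262 -0.9967] gap 1.001 qd 0.238
```

>>> jog_arm(
  motion=[
    [0, -0.2, -0.6, 0, 0],
    [0, -0.2, -0.6, 0, 0],
    [0, -0.2, -0.6, 0, 0],
    [0, 0, -0.6, 0, 0],
    [0, 0, -0.6, 0, 0],
    [0, 0, -0.6, 0, 0],
    [0, 0, -0.6, 0, 0],
    [0, 0, -0.6, 0, 0],
    [0, 0, -0.6, 0, 0],
    [0, 0, 0, 0, 0],
  ],
)

```text
t: 21.4
tcp_pos: [0.519, 0.0428, 0.2168]
tool_rot: [0.766, 0.641, 0.038, 0.014]
force: [0.1, 0.6, -0.3]
finger_gap: 1.0
```

```bash
python3 s.py
```

```text
t 21.4 tcp [0.519  0.0428 0.2168] yaw -10.14 F [ 0.07  0.59 -0.29] z [ 0.0761  0.0263 -0.9968] gap 1.0 qd 0.007
```

>>> jog_arm(
  motion=[
    [-0.2, 0, -0.7, 0, 0],
    [-0.2, 0, -0.7, 0, 0],
    [-0.1, 0, -0.7, 0, 0],
    [0, 0, -0.7, 0, 0],
    [0, 0, -0.7, 0, 0],
    [0, 0, -0.7, 0, 0],
    [0, 0, -0.7, 0, 0],
    [0, 0, -0.7, 0, 0],
    [0, 0, -0.7, 0, 0],
    [0, 0, -0.5, 0, 0],
  ],
)

```text
t: 22.23
tcp_pos: [0.5142, 0.0429, 0.1426]
tool_rot: [0.766, 0.641, 0.038, 0.015]
force: [0.2, 0.3, 0.4]
finger_gap: 1.002
```

```bash
python3 s.py
```

```text
t 22.23 tcp [0.5142 0.0429 0.1426] yaw -10.12 F [0.2  0.28 0.36] z [ 0.0785  0.026  -0.9966] gap 1.002 qd 0.171
```

>>> jog_arm(
  motion=[
    [0, 0, -0.2, 0, 0],
    [0, 0, 0, 0, 0],
  ],
)

```text
t: 22.4
tcp_pos: [0.5135, 0.0429, 0.1388]
tool_rot: [0.766, 0.641, 0.038, 0.014]
force: [-0.2, -0.8, 0.1]
finger_gap: 1.0
```

```bash
python3 s.py;python3 -c "
from h import *
s=cam('wrist');save(s,'w11.png')
s=cam('side');a=cv2.resize(s['img'][110:260,240:440],None,fx=4,fy=4,interpolation=cv2.INTER_CUBIC);cv2.imwrite('pics/s11.png',a[:,:,::-1])"
```

```text
t 22.4 tcp [0.5135 0.0429 0.1388] yaw -10.13 F [-0.16 -0.84  0.15] z [ 0.0759  0.0264 -0.9968] gap 1.0 qd 0.008
```

View pics/w11.png

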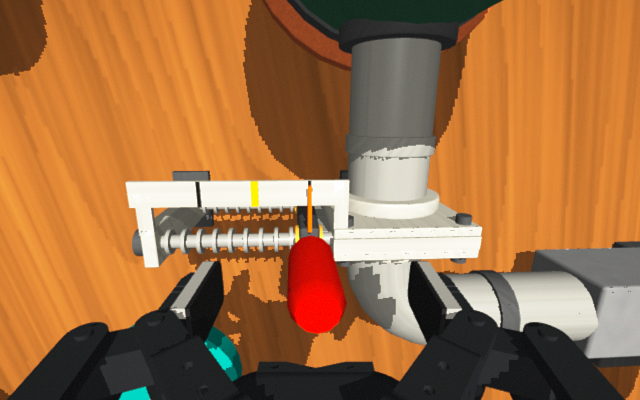

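View pics/s11.png

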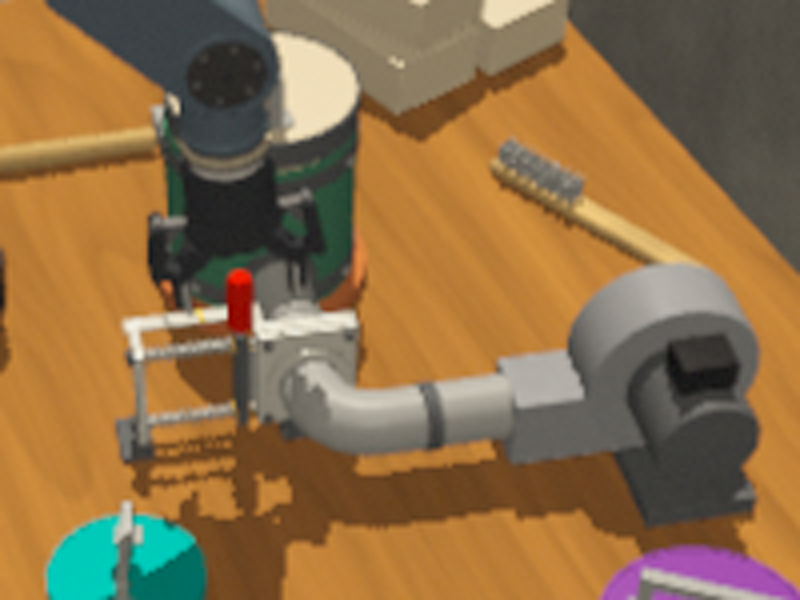

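```bash
python3 - <<'E'
from h import *
st=sense();T=R.from_quat(st["tool_rot"]);tcp=st["tcp_pos"]
for n in("wrist","side"):
    S=cam(n);K=np.array(S["intrinsics"]);W=cloud(S)
    for nm,P in (("tcp",tcp),("grasp",tcp-.019*T.apply([0,0,1])),("griptop",np.array([.5124,.0425,.178]))):
        c=att(S).T@(P-S["eye"]);print(n,nm,(K@c/c[2])[:2].round(1))
    im=S["img"].astype(int);m=(im[...,0]>120)&(im[...,1]<60)&(im[...,2]<60)&(W[...,2]>.12)&(W[...,2]<.2);p=W[m]
    t=p[p[:,2]>.174];print(len(p),p.min(0).round(4),p.max(0).round(4),cv2.minEnclosingCircle(t[:,:2].astype(np.float32)))
E
```

```text
wrist tcp [314.1 263.8]
wrist grasp [313.9 284.7]
wrist griptop [317.3 311. ]
4352 [0.5009 0.0324 0.1219] [0.5237 0.0542 0.1797] ((0.512643039226532, 0.04307951033115387), 0.011131279170513153)
side tcp [300.8 187. ]
side grasp [300.4 183. ]
side griptop [300.3 178.6]
87 [0.4971 0.0236 0.1254] [0.5168 0.052  0.1826] ((0.5083048343658447, 0.039511680603027344), 0.012654174119234085)
```

>>> jog_arm(
  motion=[
    [0, 0, 0, 0, 255],
    [0, 0, 0, 0, 255],
    [0, 0, 0, 0, 255],
    [0, 0, 0, 0, 255],
    [0, 0, 0, 0, 255],
    [0, 0, 0, 0, 255],
  ],
  squeeze=70,
)

```text
t: 23.1
tcp_pos: [0.5127, 0.0432, 0.1415]
tool_rot: [0.766, 0.642, 0.037, 0.014]
force: [3.5, -0.8, 1.3]
finger_gap: 0.265
```

```bash
python3 s.py
```

```text
t 23.1 tcp [0.5127 0.0432 0.1415] yaw -10.11 F [ 3.5  -0.8   1.35] z [ 0.0748  0.0267 -0.9968] gap 0.265 qd 0.016
```

>>> jog_arm(
  motion=[
    [-0.5, 0.1, 0, 0, 255],
    [-0.5, 0.1, 0, 0, 255],
    [-0.5, 0.1, 0, 0, 255],
    [-0.5, 0.1, 0, 0, 255],
    [-0.5, 0.1, 0, 0, 255],
    [0, 0, 0, 0, 255],
  ],
)

```text
t: 23.6
tcp_pos: [0.4933, 0.0468, 0.1416]
tool_rot: [0.767, 0.641, 0.041, 0.017]
force: [8.1, 0.6, -2.0]
finger_gap: 0.264
```

```bash
python3 s.py;python3 -c "
from h import *
s=cam('wrist');save(s,'w12.png')"
```

```text
t 23.6 tcp [0.4933 0.0468 0.1416] yaw -10.23 F [ 8.14  0.64 -2.05] z [ 0.0847  0.0254 -0.9961] gap 0.264 qd 0.036
```

View pics/w12.png

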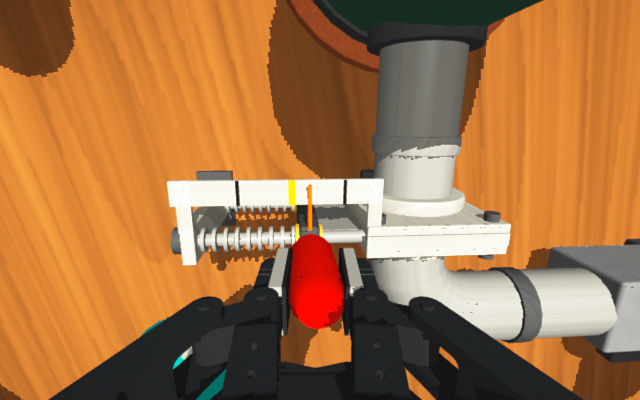

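The pointer is at column 309, between shut (345) and yellow (292), so it's about 20 mm open. 10 mm to go.

>>> jog_arm(
  motion=[
    [-0.5, 0.1, 0, 0, 255],
    [-0.5, 0.1, 0, 0, 255],
    [-0.3, 0.05, 0, 0, 255],
    [0, 0, 0, 0, 255],
    [0, 0, 0, 0, 255],
  ],
)

```text
t: 24.07
tcp_pos: [0.4895, 0.0475, 0.1416]
tool_rot: [0.767, 0.64, 0.045, 0.022]
force: [8.3, -0.4, -1.3]
finger_gap: 0.266
```

```bash
python3 s.py;python3 -c "
from h import *
s=cam('wrist');save(s,'w13.png')"; python3 s.py
```

```text
t 24.07 tcp [0.4895 0.0475 0.1416] yaw -10.31 F [ 8.27 -0.38 -1.27] z [ 0.0976  0.0239 -0.9949] gap 0.266 qd 0.02
t 24.12 tcp [0.4897 0.0475 0.1416] yaw -10.31 F [ 9.45 -0.7  -2.49] z [ 0.0978  0.024  -0.9949] gap 0.272 qd 0.002
```

View pics/w13.png

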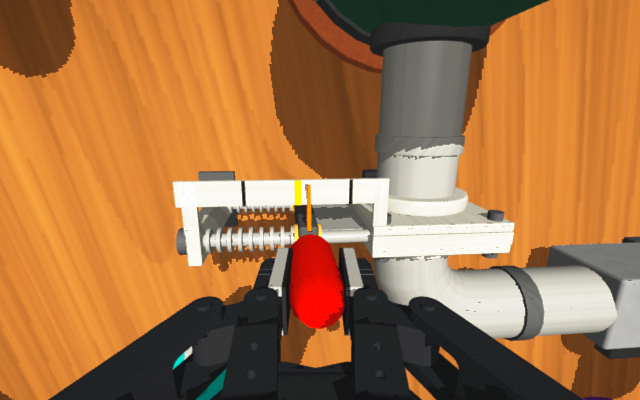

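The spring pulls it back on rows without motion (pointer 308, yellow 298: about 24 mm). I'll use larger pulling rows and stop on a pulling row.

>>> jog_arm(
  motion=[
    [-0.8, 0.15, 0, 0, 255],
    [-0.6, 0.1, 0, 0, 255],
  ],
)

```text
t: 24.28
tcp_pos: [0.4809, 0.0491, 0.1416]
tool_rot: [0.767, 0.639, 0.048, 0.025]
force: [12.5, 0.6, -5.5]
finger_gap: 0.269
```

```bash
cat > g.py <<'E'
from h import *
import sys
for i in range(4):
    s=cam('wrist');st=sense();print(st["tcp_pos"].round(4),st["force"].round(2))
save(s,sys.argv[1])
E
python3 g.py w14.png;python3 s.py
```

```text
[0.4801 0.0493 0.1416] [10.15 -0.08 -3.32]
[0.4805 0.0492 0.1416] [11.08  0.15 -4.67]
[0.4808 0.0492 0.1417] [11.16  0.62 -4.86]
[0.4809 0.0492 0.1416] [10.61  0.45 -4.38]
t 24.48 tcp [0.4809 0.0492 0.1416] yaw -10.35 F [10.61  0.45 -4.38] z [ 0.1041  0.0234 -0.9943] gap 0.269 qd 0.003
```

View pics/w14.png

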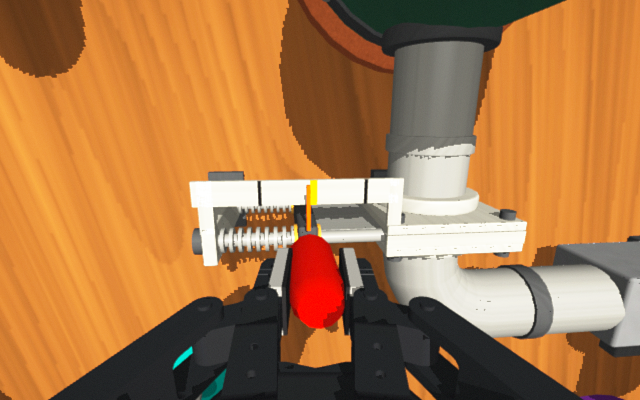

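The pointer (308) is slightly past yellow (313), at about 32 mm, and steady. One zero row should let it relax onto the mark.

>>> jog_arm(
  motion=[
    [0, 0, 0, 0, 255],
  ],
)

```text
t: 24.57
tcp_pos: [0.4825, 0.0489, 0.1416]
tool_rot: [0.767, 0.64, 0.048, 0.025]
force: [10.3, -1.4, -3.5]
finger_gap: 0.269
```

```bash
python3 g.py w15.png;python3 s.py; python3 -c "
from h import *
for n in ('side','scene'):
    S=cam(n);save(S,n+'15.png');W=cloud(S);im=S['img'].astype(int)
    m=(im.min(2)>130)&(im[...,0]-im[...,2]>10)&(np.hypot(W[...,0]-.61,W[...,1]-.238)<.1)&(abs(W[...,2]-.218)<.012);p=W[m]
    c=p.mean(0);v=np.linalg.svd(p-c,full_matrices=False)[2][2];print(n,len(p),v*np.sign(v[2]),np.median(p[:,2]))
    b=W[(np.hypot(W[...,0]-.61,W[...,1]-.238)<.075)&(W[...,2]>.258)&(W[...,2]<.275)];print('bar',len(b),b.min(0),b.max(0))
"
```

```text
[0.483  0.0488 0.1417] [ 9.98 -0.11 -3.51]
[0.483  0.0488 0.1416] [12.1   0.07 -4.03]
[0.483  0.0487 0.1416] [10.04 -1.48 -3.55]
[0.483  0.0487 0.1417] [11.86  0.79 -3.61]
t 24.77 tcp [0.483  0.0487 0.1417] yaw -10.35 F [11.86  0.79 -3.61] z [ 0.1064  0.0232 -0.9941] gap 0.265 qd 0.003
side 604 [0.00589597 0.00456724 0.99997219] 0.217298351317329
bar 82 [0.59361225 0.17148954 0.26057471] [0.62273993 0.29440023 0.27338929]
scene 1665 [-4.86644094e-03 -1.62589527e-04  9.99988146e-01] 0.21627914092375922
bar 164 [0.59793752 0.17809131 0.25809041] [0.62919711 0.29940093 0.27263489]
```

View pics/w15.png

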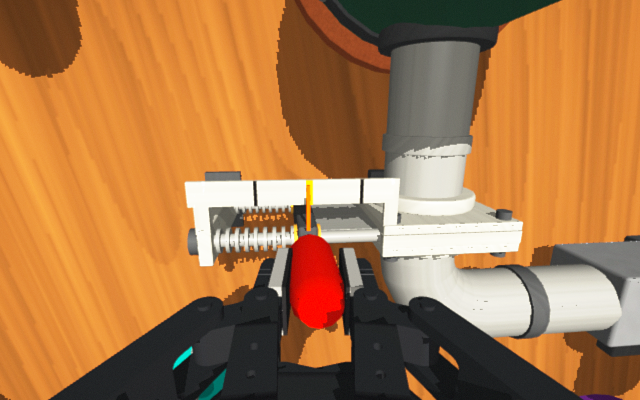

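View pics/scene15.png

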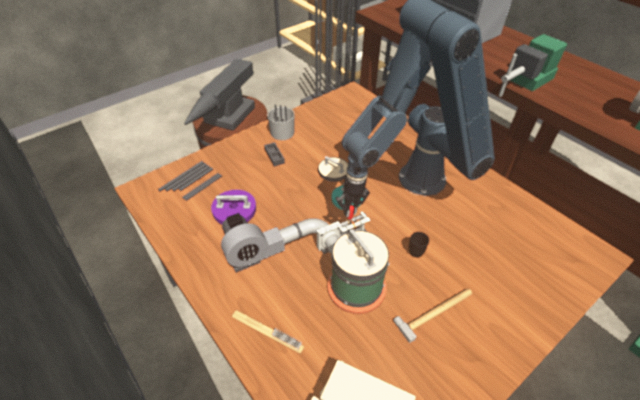

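The pointer sits on the yellow mark (column 310), steady, with a pull of about 10.5 N. The lid is seated and level, and the crucible and hammer look unmoved. Handing in.

```bash
python3 -c "
from h import *
print(sign_off())"
```

```text
the job is handed in; nothing more can be done
None
```

The furnace is ready for its purge: the lid is seated on the rim and let go, and I handed in while still holding the air gate half open. The hand-in reports no verdict.

- **Lid:** I picked the larger white lid by its bar, lowered it onto the rim and released it. My last checks put it level within about 0.006 rad and about 3 mm off the furnace axis. The plate top was at 0.216 to 0.218 m, against 0.218 m for a seated lid.
- **Gate:** I then gripped the red grip and pulled it until the pointer stood on the yellow mark. That is roughly 30 mm open, with 10 to 12 N on the wrist, and the arm was still over the last four readings. Hand-in was at about 25 s.
- **Not as planned:** The tool tilted while the arm moved, which tipped the carried lid by up to about 0.07 rad. I got most of that out before lowering, and pressing the lid on the rim levelled the rest. The tool was still leaning about 0.11 rad while holding the gate.
- **Disagreements:** The scene and side cameras differed by up to about 9 mm, so I used the wrist camera for positions.
- **Left alone:** The crucible, mould and hammer looked unmoved in the last scene picture. I did not measure their positions again.

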